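# Shut the dust cover over the drying wagon

### The job

Two drying boxes stand on the table with their hinged dust covers up. Take the cover of the box that holds the small black wagon by its handle bar, lower it gently until it lies fully shut on the box, without letting it drop or slam and without disturbing the wagon, and let go. Leave the cover of the other box standing open.

Things in the scene. Friction and masses are not known exactly. Their poses are not given: they have to be found in the camera images.
- wagon_box_cover (a joint): opening angle (rad) of the dust cover of the box with the wagon: 0 = shut, on the rim and two rubber stops; about 1.57 = standing upright. Cover: 0.16 kg, 103 x 146 x 6 mm, aluminium with clear pane, hinged on the box's rear top edge (far from the robot). A stiff hinge holds it above about 1.25 rad; let go below that it falls shut, and slams unless the bar is within about 10 mm of its shut height.
- wagon_box_handle (a point): middle of the handle bar of that cover: round steel bar, 10 mm diameter, 84 mm long, parallel to the cover's free edge and 37 mm out from it, in the plane of the cover, carried by a thin arm at each end. 140 mm from the hinge axis (and 3 mm off the hinge axis square to the cover, above it when shut). Moves with the cover; with the cover shut it is 53 mm above the table, in front of the box.
- wagon_box_hinge (a point): middle of the hinge axis of that cover, 50 mm above the table, at the middle of the rear top edge of the box with the wagon. Fixed to the box, does not turn with the cover: its x axis points level from the box's front to its rear, its y axis lies along the hinge, z up. The box is an open grey steel tray 95 (x) x 140 (y) x 50 mm, fixed to the table; it reaches 95 mm from this point along its -x.
- wagon_center (a point): centre of the small black model wagon, 26 x 50 x 23 mm, lying loose on the floor of its box.
- tin_box_cover (a joint): opening angle (rad) of the dust cover of the other box, of the same make and size, which holds two small round paint tins (34 mm across, 36 mm high) and no wagon: 0 = shut, about 1.57 = upright. Its hinge and weight are like those of the first.

How it is judged:
At the end, for the whole second after the job is handed in: The cover of the box with the wagon is shut (within 0.05 rad, 7 mm at its handle bar), the other cover still stands open (more than 1.1 rad), and the wagon lies within 15 mm of where it was (value of joint wagon_box_cover below 0.05 rad and value of joint tin_box_cover above 1.1 rad and distance of wagon_center from where it was at the start of the episode below 0.015 m); the robot touches nothing.
It fails at once if the cover of the wagon's box comes down faster than 2.5 rad/s (0.35 m/s at the handle bar): dropped or slammed (velocity of joint wagon_box_cover below -2.5 rad/s).
It fails at once if the other box's cover is lowered below 1.1 rad (value of joint tin_box_cover below 1.1 rad).
It also fails if it takes over 35 s, if anything falls off the work surface, if the arm or the gripper's body presses on something with over 40 N, if the wrist force passes 120 N, or if a joint passes its speed limit or range.

### The arm

A 6-joint arm with a two-finger parallel gripper is mounted at the origin on a cart in front of the work surface, level with it; the furniture and walls round the work are solid. World frame = base frame: x ahead of the robot, y to its left, z up, the work surface at z = 0. Lengths are in m, angles in rad, forces in N, time in s.
With the tool pointing down it reaches from about 0.35 to 0.95 m from the base axis. Payload 17.4 kg.
Tool frame: the origin (TCP) lies midway between the tips of the shut fingers; the grasp point (between the pads) lies 19 mm behind it; z points along the fingers, y is the line along which they close (so a half turn about z gives the same grasp; the last joint's range is limited). The gripper opens to 93 mm and grips with 3 to 60 N. Pads are 15 mm wide; open, the fingers measure 128 mm over their backs; the gripper's body (75 mm by 188 mm) begins 65 mm behind the grasp point.
Start: joints at [1.256, 0.116, 1.442, -0, 1.584, -0.038], TCP at [0.184, 0.649, 0.219] pointing down, gripper open.
Joint ranges: [-2.83, 2.83], [-0.83, 2.19], [0.07, 2.5], [-1.14, 4.28], [0.01, 3], [-2.97, 2.97]. Speed limits (rad/s): [1.89, 1.89, 2.22, 3.14, 3.14, 3.14].

### API

Orientations are given as a unit quaternion [x, y, z, w].
In Python, from workcell import telemetry, get_image, get_calibration, job, search_frame, landmark_of gives the robot as it stands.
- The arm moves only by the tool carry_out, never from a script. Its argument "plan" is a list of rows, each a list of 7 numbers: the turn, a rotation vector about the tool's x, y, z in degrees, then the shift along the tool's x, y, z in mm, then the opening, from 0 (shut) to 1 (fully open). In form: [[rx, ry, rz, tx, ty, tz, claw], ...]. A call has 1 to 12 rows; each row shifts and turns the commanded pose from where the row before left it, along the tool's axes as they then stand; what a row does not reach is not made up. A row lasts 1/8 s, in which the tool goes at most 62.5 mm and 10.7 degrees, less where a joint would pass 70% of its speed; a pose out of reach is approached as far as the arm can. A call is refused whole if a number of a shift passes 62.5 or a number of a turn 10.7, either way. A call with a gripper value outside its range is refused whole. The fingers move at their own pace and stop on an object; "grip_force" is the grip in N (left out, the last holds). Time passes only in rows, so rows that do not move let the fingers close. It gives the time, the measured TCP pose, the force, the opening and the grip force at its end, in the units of the state.
- telemetry.get_obs(): the state, without advancing time (a new reading comes with each control period).
- get_image(name): name is "side" or "top"; returns the picture (480x640x3 uint8, red, green, blue); there is no depth.
- get_calibration(name): a dict with "intrinsics" (3x3 intrinsics, pixels), "rvec" (rotation vector, rad) and "tvec" (3), from world to camera coordinates, as OpenCV has them. Camera axes: x right, y down, z forward; pixel columns grow to the right and rows downward; lengths in m; the calibration is good to about 2 mm. A picture is of the moment at which its call begins. get_calibration takes no time and is no camera call.
- job.hand_in(): hands the job in; it is judged then, once.
Trained networks look in the newest picture that a camera, given by its name, has taken for a name from the list of things; names that differ only in an ending like _2 or _b are one class to them, and where a whole thing is asked for, a point or a joint stands for the part that bears it (a point fixed in the world has none). Each returns a list of dicts, best first, with "p" (0 to 1); they miss things now and then, are a little off and sometimes report something else, mostly with a low value. They report only what shows in the picture. A call takes as long as a camera call.
- search_frame(camera, target): "at" ([x, y, z] in m, in the coordinates of the camera as it stood for that picture, good to about 4 mm: the middle of the surface that is visible of it).
- landmark_of(camera, target): "at" ([x, y, z] in m, in the coordinates of the camera as it stood for that picture, good to about 4 mm: a listed point, or the origin of a listed thing).
The state is a dict: "t": time; "joint_positions": joint angles; "dq": joint speeds; "joint_torque": joint torques, N m; "eef_pos": TCP position; "tcp_rot": TCP orientation; "contact_force": force on the tool from outside, world axes, zero at the start; "moment": the same for the moment, N m; "grip_width": finger opening in m; "gripper_force": force on a finger pad.
Only numpy, scipy, OpenCV 4.12 (cv2) and the standard library are available. Lean on these libraries where they do the work, as an engineer would, in place of code of your own. Each camera call takes 0.05 s, during which the arm holds its last target. There are 200 camera calls.

## Working session

There is one attempt and no reset: what is moved stays moved. The work goes in short steps, Python scripts to look and compute and a tool call to move; the robot and the scene stay as the last step left them, time stands still between calls to the robot, and variables do not carry over. Pictures are saved under pics/ and viewed, at most 10 in all, crops included, and the job is handed in when it is done.

Besides the shell and the picture viewer there is one more tool, called after "Request:" as name(argument=value, ...) on one line, values as JSON. carry_out: Moves the arm, as the interface text tells. Its arguments: {"type":"object","properties":{"plan":{"type":"array"},"grip_force":{"type":"number"}},"required":["plan"]}

```bash
mkdir -p pics; cat > h.py <<'E'
import numpy as np, cv2
from scipy.spatial.transform import Rotation as R
from workcell import telemetry, get_image, get_calibration, job, search_frame, landmark_of
def snap(c,n):
    im=get_image(c); cv2.imwrite(f'pics/{n}.png',im[:,:,::-1]); return im
def w(c,p):
    k=get_calibration(c); Rm=cv2.Rodrigues(np.array(k['rvec'],float))[0]
    return Rm.T@(np.array(p)-np.array(k['tvec']).ravel())
def px(c,P):
    k=get_calibration(c); return cv2.projectPoints(np.array(P,float).reshape(-1,1,3),np.array(k['rvec'],float),np.array(k['tvec'],float),np.array(k['intrinsics'],float),None)[0].reshape(-1,2)
E
python3 - <<'E'
from h import *
np.set_printoptions(precision=3,suppress=True)
for c in('side','top'):
    snap(c,c+'0')
    print(c,w(c,[0,0,0]))
    for f in(search_frame,landmark_of):
        for t in('wagon_box_handle','wagon_box_hinge','wagon_center','tin_box_cover','wagon_box_cover'):
            try:
                for d in f(c,t)[:3]: P=w(c,d['at']);print(f.__name__[:4],t,round(d['p'],2),P,px(c,P)[0])
            except Exception as e: print(t,e)
o=telemetry.get_obs();print(o['t'],o['eef_pos'],o['tcp_rot'],o['grip_width'])
E
```

```text
side [0.297 0.622 0.384]
call wagon_box_handle 0.98 [ 0.589 -0.008  0.117] [256.504 240.65 ]
call wagon_box_hinge 0.77 [ 0.579 -0.003  0.04 ] [264.798 297.312]
call wagon_center 0.62 [ 0.547 -0.023  0.024] [293.58 304.95]
call tin_box_cover 0.61 [ 0.574 -0.234  0.116] [322.77  193.162]
call wagon_box_cover 0.88 [ 0.584 -0.002  0.111] [258.603 246.578]
call wagon_box_handle 0.95 [ 0.571 -0.015  0.186] [269.984 187.815]
call wagon_box_hinge 0.89 [ 0.599 -0.023  0.045] [256.823 285.604]
call wagon_center 0.57 [ 0.541 -0.033  0.016] [300.423 307.292]
tin_box_cover it knows: wagon_box_handle, wagon_box_hinge, wagon_center
wagon_box_cover it knows: wagon_box_handle, wagon_box_hinge, wagon_center
top [ 0.409 -0.134  0.926]
call wagon_box_handle 0.95 [ 0.57  -0.017  0.183] [224.441 195.204]
call wagon_box_hinge 0.88 [ 0.561 -0.004  0.004] [233.697 223.079]
call wagon_center 0.9 [ 0.54  -0.035  0.026] [250.889 232.981]
call tin_box_cover 0.62 [ 0.572 -0.249  0.151] [391.653 194.161]
call tin_box_cover 0.2 [ 0.569 -0.018  0.182] [225.662 196.326]
call wagon_box_cover 0.66 [ 0.571 -0.02   0.187] [225.986 193.836]
call wagon_box_handle 0.58 [ 0.564 -0.011  0.185] [219.614 199.304]
call wagon_box_hinge 0.8 [ 0.598 -0.018  0.049] [238.02  195.506]
call wagon_center 0.78 [ 0.54  -0.031  0.014] [249.398 234.355]
tin_box_cover it knows: wagon_box_handle, wagon_box_hinge, wagon_center
wagon_box_cover it knows: wagon_box_handle, wagon_box_hinge, wagon_center
0.9 [0.184 0.649 0.219] [ 0.138  0.99  -0.     0.   ] 0.09240343643134213
```

View pics/side0.png

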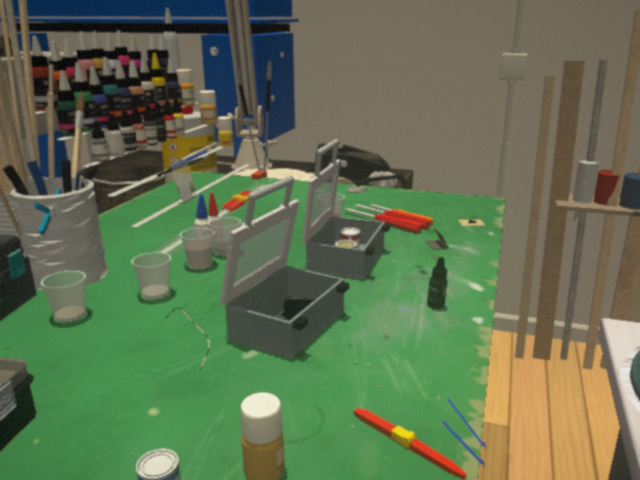

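View pics/top0.png

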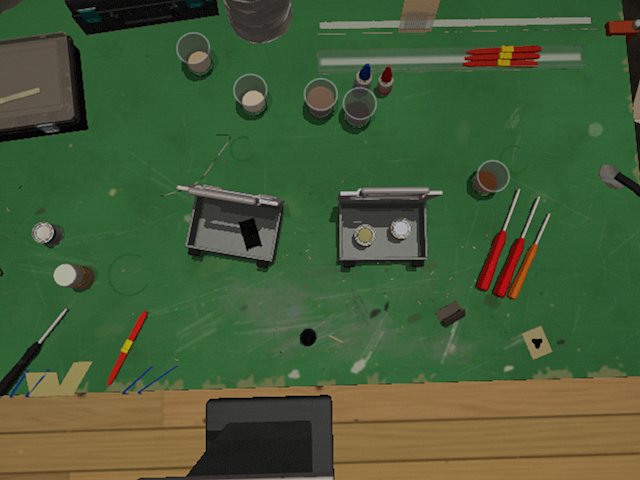

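Both views agree: the wagon (black, top px ~250,233; side px ~295,305) is in the left/near box. Its bar is at top px ~(180–278, 188–204) and side px ~(270,188). The tin box is the right/far one. Next I'll fit the bar ends and the yaw from zoomed crops.

```bash
python3 - <<'E'
import cv2,numpy as np
a=cv2.imread('pics/top0.png')[170:280,165:295];b=cv2.imread('pics/side0.png')[170:360,220:350]
a=cv2.resize(a,None,fx=3,fy=3,interpolation=2);b=cv2.resize(b,None,fx=3,fy=3,interpolation=2)
o=np.zeros((570,780,3),np.uint8);o[:330,:390]=a;o[:,390:]=b;cv2.imwrite('pics/crop.png',o)
E
```

```text
(no output)
```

View pics/crop.png

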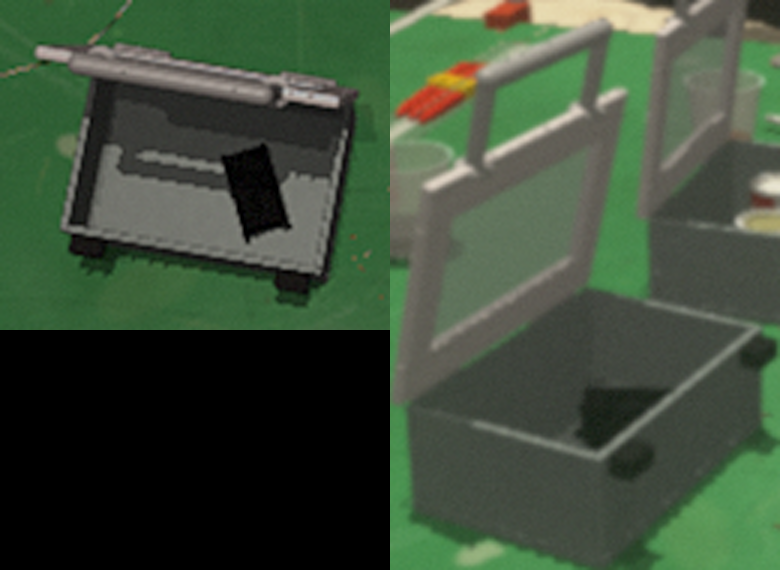

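The crop shows the bar ends at top px (188.3,191)–(257.3,201.7) and side px (250.7,195.7)–(292.7,179). The front rim corners are at top px (186,246.7) and (272.7,261.7), and side px (290,322.3) and (342.3,279.3). I'll fit hinge x and y, yaw, angle and heights to these.

```bash
python3 - <<'E'
from h import *
from scipy.optimize import least_squares
np.set_printoptions(precision=4,suppress=True)
T=np.array([[188.3,191],[257.3,201.7],[186,246.7],[272.7,261.7]]);S=np.array([[250.7,195.7],[292.7,179],[290,322.3],[342.3,279.3]])
def pts(p):
    x,y,a,th,h=p; ex=np.array([np.cos(a),np.sin(a),0]);ey=np.array([-np.sin(a),np.cos(a),0]);ez=np.array([0,0,1.]);O=np.array([x,y,h])
    b=O+ex*(-.14*np.cos(th)+.003*np.sin(th))+ez*(.14*np.sin(th)+.003*np.cos(th))
    return np.array([b+.042*ey,b-.042*ey,O-.095*ex+.07*ey,O-.095*ex-.07*ey]),b
f=lambda p:np.r_[(px('top',pts(p)[0])-T).ravel(),(px('side',pts(p)[0])-S).ravel()]
r=least_squares(f,[.598,-.02,-.16,1.35,.05]);print(r.x,pts(r.x)[1]);print(r.fun.reshape(-1,2))
# free triangulation of bar ends
for i in(0,1):
    q=least_squares(lambda P:np.r_[px('top',P)[0]-T[i],px('side',P)[0]-S[i]],[.57,0,.18]);print(q.x,q.cost)
E
```

```text
[ 0.5977 -0.0212 -0.1959  1.3296  0.0497] [ 0.5678 -0.0152  0.1864]
[[ 3.8612  0.0972]
 [-3.8986 -0.2108]
 [-0.6045 -0.385 ]
 [-0.0053 -0.4788]
 [ 1.7129  0.398 ]
 [-2.09    0.3753]
 [-0.535   0.2161]
 [ 1.8685 -1.3946]]
[0.5759 0.0307 0.1883] 0.0006533494153929029
[ 0.5591 -0.0617  0.1856] 0.05140146335976943
```

```bash
cat >> h.py <<'E'
def rows(way,turns):
    o=telemetry.get_obs();p=np.array(o['eef_pos']);r=R.from_quat(o['tcp_rot'])
    for q,t in zip(way,turns):
        print([0,0,t]+[round(float(v),1) for v in r.inv().apply(q-p)*1000]); p=q; r=r*R.from_euler('z',t,degrees=True)
E
python3 - <<'E'
from h import *
a=np.array([.184,.649,.219]);b=np.array([.21,.50,.27]);c=np.array([.568,-.015,.27])
rows([a+(b-a)*i/3 for i in(1,2,3)]+[b+(c-b)*i/11 for i in range(1,12)],[0]*3+[10.6]*8+[0]*3)
print(get_calibration('side')['tvec'])
E
```

```text
[0, 0, 0, -21.5, -45.8, -17.4]
[0, 0, 0, -21.9, -45.4, -17.0]
[0, 0, 0, -21.9, -45.4, -17.0]
[0, 0, 10.6, -44.1, -36.1, 0.0]
[0, 0, 10.6, -50.0, -27.4, 0.0]
[0, 0, 10.6, -54.2, -17.8, 0.0]
[0, 0, 10.6, -56.5, -7.5, 0.0]
[0, 0, 10.6, -56.9, 3.0, 0.0]
[0, 0, 10.6, -55.4, 13.5, 0.0]
[0, 0, 10.6, -52.0, 23.4, 0.0]
[0, 0, 10.6, -46.8, 32.6, 0.0]
[0, 0, 0, -40.0, 40.6, 0.0]
[0, 0, 0, -40.0, 40.6, 0.0]
[0, 0, 0, -40.0, 40.6, 0.0]
[0.4662311  0.1718676  0.61290367]
```

Request:
carry_out(plan=[[0, 0, 0, -21.5, -45.5, -17, 1], [0, 0, 0, -22, -45.5, -17, 1], [0, 0, 0, -22, -45.5, -17, 1], [0, 0, 10.6, -44, -36, 0, 1], [0, 0, 10.6, -50, -27.5, 0, 1], [0, 0, 10.6, -54, -18, 0, 1], [0, 0, 10.6, -56.5, -7.5, 0, 1], [0, 0, 10.6, -57, 3, 0, 1], [0, 0, 10.6, -55.5, 13.5, 0, 1], [0, 0, 10.6, -52, 23.5, 0, 1], [0, 0, 10.6, -47, 32.5, 0, 1], [0, 0, 0, 0, 0, 0, 1]])

```text
t: 2.4
eef_pos: [0.4714, 0.1224, 0.2693]
tcp_rot: [0.772, 0.636, -0.0, 0.0]
contact_force: [-0.1, 0.7, -0.1]
grip_width: 0.0931
gripper_force: 0.0
```

```bash
python3 - <<'E'
from h import *
o=telemetry.get_obs();y=R.from_quat(o['tcp_rot']).as_matrix();print(o['t'],o['eef_pos'],y,np.degrees(np.arctan2(y[1,1],y[0,1])))
p=np.array(o['eef_pos']);c=np.array([.568,-.015,.25])
rows([p+(c-p)*i/4 for i in range(1,5)],[0]*4)
print(get_calibration('side')['tvec'])
E
```

```text
2.4 [0.47142337 0.1224019  0.26933707] [[ 1.91690160e-01  9.81455385e-01 -4.57882046e-04]
 [ 9.81455299e-01 -1.91690394e-01 -5.38438629e-04]
 [-6.16225082e-04 -3.46177373e-04 -9.99999750e-01]] -11.051450785396769
[0, 0, 0, -29.1, 30.3, 4.8]
[0, 0, 0, -29.1, 30.3, 4.8]
[0, 0, 0, -29.1, 30.3, 4.8]
[0, 0, 0, -29.1, 30.3, 4.8]
[0.4662311  0.1718676  0.61290367]
```

Request:
carry_out(plan=[[0, 0, 0, -29, 30, 5, 1], [0, 0, 0, -29, 30, 5, 1], [0, 0, 0, -29, 30, 5, 1], [0, 0, 0, -29, 31, 5, 1], [0, 0, 0, 0, 0, 0, 1]])

```text
t: 3.02
eef_pos: [0.5681, -0.0121, 0.2487]
tcp_rot: [0.77, 0.638, -0.001, -0.001]
contact_force: [-0.6, 0.8, 0.7]
grip_width: 0.093
gripper_force: 0.0
```

```bash
python3 - <<'E'
from h import *
im=snap('side','s1');print(telemetry.get_obs()['eef_pos'])
cv2.imwrite('pics/s1c.png',cv2.resize(im[60:360,150:450,::-1],None,fx=2,fy=2))
for d in landmark_of('side','wagon_box_handle')[:2]: print(d['p'],w('side',d['at']))
E
```

```text
[ 0.56762471 -0.01107768  0.24919345]
0.71 [ 0.57050669 -0.01581977  0.18910711]
```

View pics/s1c.png

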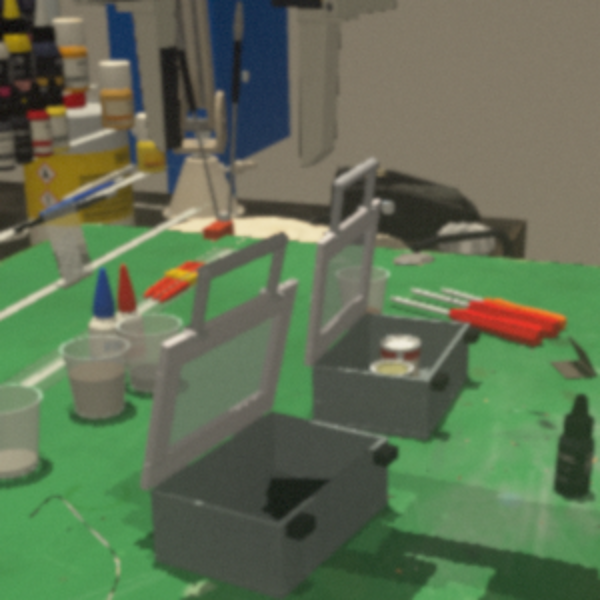

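The fingers (crop px ~180 and ~320) straddle the bar (~240,255), so I'll go down and close softly.

Request:
carry_out(plan=[[0, 0, 0, 0, 0, 20, 1], [0, 0, 0, 2, 0, 30, 1], [0, 0, 0, 0, 0, 25, 1], [0, 0, 0, 0, 0, 6, 1], [0, 0, 0, 0, 0, 0, 0.6], [0, 0, 0, 0, 0, 0, 0.4], [0, 0, 0, 0, 0, 0, 0.25], [0, 0, 0, 0, 0, 0, 0.15], [0, 0, 0, 0, 0, 0, 0], [0, 0, 0, 0, 0, 0, 0], [0, 0, 0, 0, 0, 0, 0]], grip_force=15)

```text
t: 4.5
eef_pos: [0.568, -0.0092, 0.1686]
tcp_rot: [0.77, 0.638, -0.0, -0.0]
contact_force: [-0.4, 0.4, 0.8]
grip_width: 0.0275
gripper_force: 0.0
```

Request:
carry_out(plan=[[0, 0, 0, 0, 0, 0, 0], [0, 0, 0, 0, 0, 0, 0], [0, 0, 0, 0, 0, 0, 0], [0, 0, 0, 0, 0, 0, 0]])

```text
t: 5.0
eef_pos: [0.568, -0.0092, 0.1686]
tcp_rot: [0.77, 0.638, 0.0, -0.0]
contact_force: [0.4, 0.5, -0.0]
grip_width: 0.0096
gripper_force: 15.0
```

```bash
python3 - <<'E'
from h import *
o=telemetry.get_obs();print(o['eef_pos'],o['grip_width'],o['gripper_force'],o['contact_force'])
im=snap('side','s2')
cv2.imwrite('pics/s2c.png',cv2.resize(im[60:360,150:450,::-1],None,fx=2,fy=2))
E
```

```text
[ 0.56797864 -0.00922053  0.16863955] 0.009645484770064881 14.998998641967773 [ 0.42070462  0.52877817 -0.02025522]
```

View pics/s2c.png

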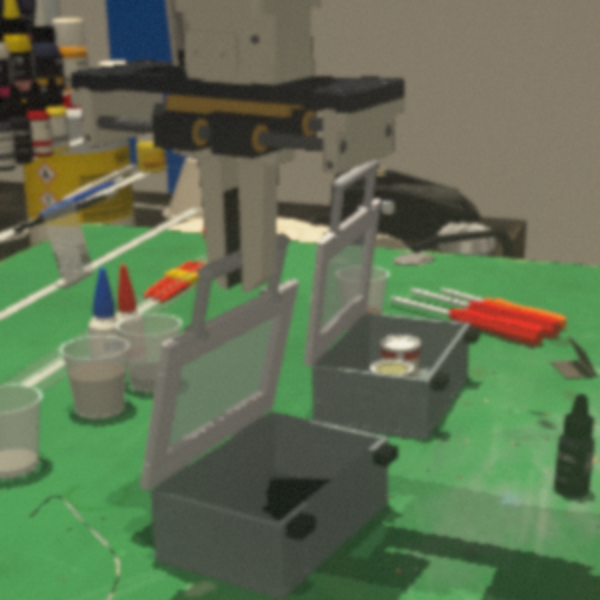

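The bar is held between the fingers (grip width 9.6 mm, 15 N, side crop ~(245,265)). Next I'll work out the arc about the hinge.

```bash
python3 - <<'E'
from h import *
th=1.33-np.arange(25)*1.33/24
u=-140*np.cos(th)+3*np.sin(th);z=140*np.sin(th)+3*np.cos(th)
for i in range(24): print(i+1,round(th[i+1],3),round(u[i+1]-u[i],1),round(z[i]-z[i+1],1))
E
```

```text
1 1.275 -7.5 1.9
2 1.219 -7.4 2.3
3 1.164 -7.3 2.7
4 1.108 -7.1 3.1
5 1.053 -6.9 3.5
6 0.998 -6.7 3.9
7 0.942 -6.5 4.2
8 0.887 -6.2 4.6
9 0.831 -6.0 4.9
10 0.776 -5.7 5.3
11 0.72 -5.4 5.6
12 0.665 -5.1 5.9
13 0.61 -4.7 6.1
14 0.554 -4.4 6.4
15 0.499 -4.0 6.6
16 0.443 -3.7 6.8
17 0.388 -3.3 7.0
18 0.332 -2.9 7.2
19 0.277 -2.5 7.3
20 0.222 -2.1 7.5
21 0.166 -1.7 7.6
22 0.111 -1.2 7.7
23 0.055 -0.8 7.7
24 0.0 -0.4 7.7
```

Request:
carry_out(plan=[[0, 0, 0, 0, -7.5, 1.9, 0], [0, 0, 0, 0, -7.4, 2.3, 0], [0, 0, 0, 0, -7.3, 2.7, 0], [0, 0, 0, 0, -7.1, 3.1, 0], [0, 0, 0, 0, -6.9, 3.5, 0], [0, 0, 0, 0, -6.7, 3.9, 0], [0, 0, 0, 0, 0, 0, 0]], grip_force=20)

```text
t: 5.92
eef_pos: [0.5253, -0.0011, 0.1509]
tcp_rot: [0.77, 0.638, -0.0, -0.0]
contact_force: [-0.2, 5.5, 0.2]
grip_width: 0.0091
gripper_force: 20.0
```

Request:
carry_out(plan=[[0, 0, 0, 0, -6.5, 4.2, 0], [0, 0, 0, 0, -6.2, 4.6, 0], [0, 0, 0, 0, -6.0, 4.9, 0], [0, 0, 0, 0, -5.7, 5.3, 0], [0, 0, 0, 0, -5.4, 5.6, 0], [0, 0, 0, 0, -5.1, 5.9, 0], [0, 0, 0, 0, 0, 0, 0]])

```text
t: 6.8
eef_pos: [0.491, 0.0052, 0.1202]
tcp_rot: [0.77, 0.638, -0.0, -0.0]
contact_force: [0.5, 3.0, -1.4]
grip_width: 0.0092
gripper_force: 20.0
```

```bash
python3 - <<'E'
from h import *
im=snap('side','s3')
cv2.imwrite('pics/s3c.png',cv2.resize(im[60:360,150:450,::-1],None,fx=2,fy=2))
o=telemetry.get_obs();print(o['eef_pos'],o['grip_width'],o['contact_force'],o['moment'])
E
```

```text
[0.49129021 0.00511581 0.12052481] 0.008987696627540636 [ 0.61972695  2.69684164 -1.05935355] [ 0.34951528 -0.12193366 -0.04223002]
```

View pics/s3c.png

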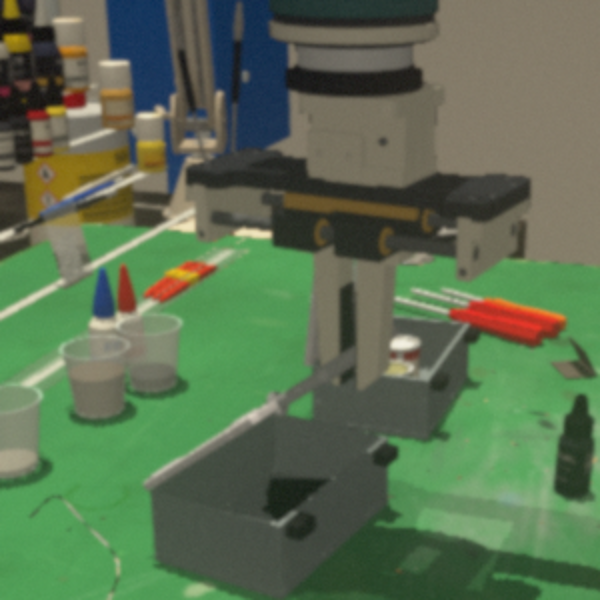

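The cover is about half down, with the bar still between the pads (side crop ~(350,370)) and the wagon undisturbed. Forces are small, so I'll continue.

Request:
carry_out(plan=[[0, 0, 0, 0, -4.7, 6.1, 0], [0, 0, 0, 0, -4.4, 6.4, 0], [0, 0, 0, 0, -4.0, 6.6, 0], [0, 0, 0, 0, -3.7, 6.8, 0], [0, 0, 0, 0, -3.3, 7.0, 0], [0, 0, 0, 0, -2.9, 7.2, 0], [0, 0, 0, 0, 0, 0, 0]])

```text
t: 7.72
eef_pos: [0.4686, 0.0094, 0.0799]
tcp_rot: [0.77, 0.638, -0.0, -0.0]
contact_force: [2.1, 2.1, -1.7]
grip_width: 0.0094
gripper_force: 20.0
```

Request:
carry_out(plan=[[0, 0, 0, 0, -2.5, 7.3, 0], [0, 0, 0, 0, -2.1, 7.5, 0], [0, 0, 0, 0, -1.7, 7.6, 0], [0, 0, 0, 0, -1.2, 7.0, 0], [0, 0, 0, 0, 0, 0, 0]])

```text
t: 8.35
eef_pos: [0.4616, 0.0108, 0.0506]
tcp_rot: [0.77, 0.638, 0.0, 0.0]
contact_force: [7.0, 2.3, -1.1]
grip_width: 0.0092
gripper_force: 20.0
```

Request:
carry_out(plan=[[0, 0, 0, 0, 0, 4, 0], [0, 0, 0, 0, 0, 4, 0], [0, 0, 0, 0, 0, 3, 0], [0, 0, 0, 0, 0, 2, 0], [0, 0, 0, 0, 0, 1, 0], [0, 0, 0, 0, 0, 0, 0]])

```text
t: 9.1
eef_pos: [0.4607, 0.0109, 0.0365]
tcp_rot: [0.77, 0.638, -0.001, -0.001]
contact_force: [-5.3, 4.4, 0.2]
grip_width: 0.009
gripper_force: 20.0
```

Request:
carry_out(plan=[[0, 0, 0, 0, 0, 1, 0], [0, 0, 0, 0, -0.5, 1, 0], [0, 0, 0, 0, 0, 1, 0], [0, 0, 0, 0, 0, 0, 0]])

```text
t: 9.6
eef_pos: [0.4609, 0.0109, 0.0354]
tcp_rot: [0.77, 0.638, -0.0, -0.0]
contact_force: [-14.6, 3.6, 22.3]
grip_width: 0.0093
gripper_force: 20.0
```

```bash
python3 - <<'E'
from h import *
im=snap('side','s4')
cv2.imwrite('pics/s4c.png',cv2.resize(im[120:360,180:420,::-1],None,fx=2.5,fy=2.5))
o=telemetry.get_obs();print(o['eef_pos'],o['grip_width'],o['contact_force'],o['moment'])
E
```

```text
[0.46085473 0.01095285 0.03544459] 0.009458893792538085 [-13.54625557   1.75619884  22.25656473] [6.28369345e-01 2.44743547e+00 2.26433269e-03]
```

View pics/s4c.png

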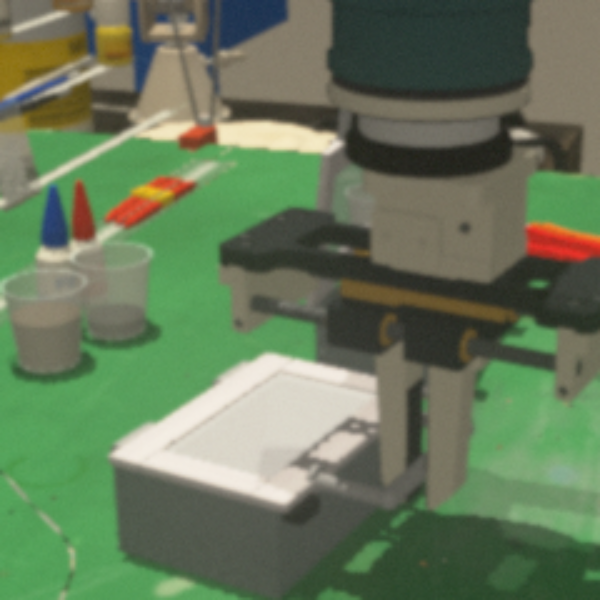

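The cover lies flat on the box (side crop rim ~(115,460)–(290,500)), and the 22 N upward reaction confirms the stops. Now I'll relieve the force, open slightly and withdraw straight up.

Request:
carry_out(plan=[[0, 0, 0, 0, 0, -1, 0], [0, 0, 0, 0, 0, -0.5, 0], [0, 0, 0, 0, 0, 0, 0.25], [0, 0, 0, 0, 0, 0, 0.25], [0, 0, 0, 0, 0, 0, 0.25], [0, 0, 0, 0, 0, 0, 0.25], [0, 0, 0, 0, 0, 0, 0.25]], grip_force=5)

```text
t: 10.52
eef_pos: [0.4611, 0.0109, 0.0358]
tcp_rot: [0.77, 0.638, 0.0, 0.0]
contact_force: [-0.1, 0.3, 0.2]
grip_width: 0.0233
gripper_force: 0.0
```

Request:
carry_out(plan=[[0, 0, 0, 0, 0, -5, 0.25], [0, 0, 0, 0, 0, -10, 0.25], [0, 0, 0, 0, 0, -15, 0.25], [0, 0, 0, 0, 0, -30, 0.25], [0, 0, 0, 0, 0, -40, 0.25], [0, 0, 0, 0, 0, -40, 0.25], [0, 0, 0, 0, 0, -30, 0.25], [0, 0, 0, 0, 0, 0, 0.25]])

```text
t: 11.52
eef_pos: [0.4618, 0.0109, 0.2091]
tcp_rot: [0.77, 0.638, 0.002, 0.002]
contact_force: [-0.6, 0.1, -0.8]
grip_width: 0.0231
gripper_force: 0.0
```

```bash
python3 - <<'E'
from h import *
im=snap('side','s5')
cv2.imwrite('pics/s5c.png',cv2.resize(im[100:360,180:440,::-1],None,fx=2.2,fy=2.2))
o=telemetry.get_obs();print(o['t'],o['eef_pos'],o['grip_width'],o['contact_force'])
for c in('side','top'):
  if c=='top': snap(c,'t5')
  for t in('wagon_box_handle','wagon_center'):
    for d in landmark_of(c,t)[:1]: print(c,t,d['p'],w(c,d['at']))
E
```

```text
11.575 [0.46130593 0.01089124 0.2072107 ] 0.023135011216347704 [-0.10520642 -0.2992684   0.02466143]
side wagon_box_handle 0.67 [0.46198291 0.00391885 0.05625505]
top wagon_box_handle 0.58 [0.45954505 0.01393619 0.04796528]
```

View pics/s5c.png

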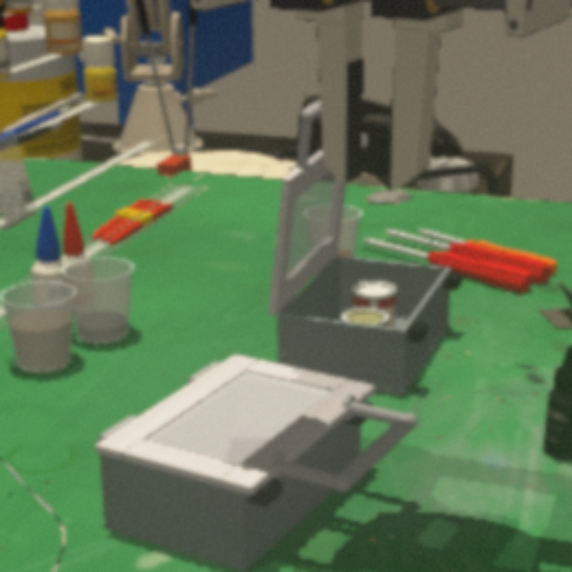

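The wagon box's cover lies flush on the rim with its handle at z ≈ 0.05 (side crop ~(380,450)). The tin box's cover still stands open (~(310,200)), and the gripper is clear.

```bash
python3 -c "
from h import *
print(job.hand_in())"
```

```text
the job is handed in; nothing more can be done
None
```

The wagon box's cover is lowered gently and lies shut, the tin box's cover still stands open, the gripper is clear, and the job is handed in at about 12 s; the hand-in gave no verdict, and I didn't re-measure the wagon's position under the shut cover.

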